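# Load and wind the spring-driven oil mixer

## Task

Get the spring-driven bottle mixer ready for its next run: first throw its brake lever all the way over, away from the robot, then take the round steel parking weight off the platter and lay it flat in the empty wooden tray, next stand every tall drip oiler that is on the bench upright on the platter, without ever tipping one over, and last of all wind the winged key clockwise, in several partial turns, until the spring is fully wound to its stop. Leave the brake set, the oilers standing wholly on the platter with nothing holding them, and the other things on the bench where they are.

Things in the scene. Friction and masses are not known exactly. Their poses are not given: they have to be found in the camera images.
- oiler1_mid (a point): tall, slim, top-heavy drip oiler, upright on the bench: amber glass tube 32 mm across up to 80 mm, thin neck, heavy steel head 26 mm across from 88 to 128 mm (total 130 mm), about 0.14 kg, centre of mass 77 mm up; tips over at about 12 degrees. This point is on its axis 65 mm above its foot; z up its axis. None if absent
- oiler2_mid (a point): tall, slim, top-heavy drip oiler, upright on the bench: amber glass tube 32 mm across up to 80 mm, thin neck, heavy steel head 26 mm across from 88 to 128 mm (total 130 mm), about 0.14 kg, centre of mass 77 mm up; tips over at about 12 degrees. This point is on its axis 65 mm above its foot; z up its axis. None if absent
- oiler3_mid (a point): tall, slim, top-heavy drip oiler, upright on the bench: amber glass tube 32 mm across up to 80 mm, thin neck, heavy steel head 26 mm across from 88 to 128 mm (total 130 mm), about 0.14 kg, centre of mass 77 mm up; tips over at about 12 degrees. This point is on its axis 65 mm above its foot; z up its axis. None if absent
- oiler4_mid (a point): tall, slim, top-heavy drip oiler, upright on the bench: amber glass tube 32 mm across up to 80 mm, thin neck, heavy steel head 26 mm across from 88 to 128 mm (total 130 mm), about 0.14 kg, centre of mass 77 mm up; tips over at about 12 degrees. This point is on its axis 65 mm above its foot; z up its axis. None if absent
- mixer: the mixer, fixed to the bench: grey base plate, round platter at its left, green gearbox (120 x 110 mm, top 75 mm above the bench) right of it, brake lever at the far right. Origin on the bench; x points from its front (robot side) to its back, y to its left. In these axes: platter centre (0, 115) mm, key axis (5, -90), brake pivot (0, -195) and 34 mm above the bench
- platter (a point): centre of the top face of the mixer's round platter (held fast, does not turn): a flat level disc 190 mm across, top 30 mm above the bench, without rim or holes, grey metal with a dark rubber mat. Axes as the mixer's
- weight_mid (a point): the parking weight: a squat dark steel cylinder 52 mm across and 34 mm high, 0.3 kg, standing at first on the platter. This point is its centre, 17 mm above its underside; z up its axis
- park_in (a point): centre of the inner floor (4 mm above the bench) of the empty square wooden tray right of the mixer, fixed to the bench: 120 x 120 mm outside, 112 mm inside, walls 4 mm thick and 14 mm high from the bench; axes along its walls
- key_grip (a point): centre of the steel winged key above the gearbox, on its upright axis, 107 mm above the bench. The wings are an upright plate 46 mm long (this point's x), 9 mm thick (this point's y), 28 mm high (93 to 121 mm above the bench). Grip from above across the 9 mm; the gearbox top is 32 mm below this point. The point turns with the key
- key (a joint): winding angle of the key in rad, growing clockwise seen from above; 0 run down (wings along the mixer's x), 5.5 hard stop, fully wound. Starts between 0 and 1. The spring pulls back with 0.01 N m, rising to 0.05 at the stop; a drag of 0.07 N m holds the key where it is let go, so turning it takes 0.08 to 0.12 N m
- reserve (a joint): spring-reserve pointer, a small dark steel bar sliding to the right (mixer's -y) along a white scale at the front of the gearbox top, driven by the key: 0 m run down, 0.062 m fully wound, where it stands on the scale's black end band. Not to be handled
- brake (a joint): brake lever angle in rad: 0 leaning towards the robot (mixer's -x) by 0.5 rad, 1.0 leaning away by 0.5 rad = set. Stays where it is left; about 0.06 N m to move. It pivots about the mixer's y axis; starts between 0 and 0.25
- brake_tip (a point): centre of the black ball, 26 mm across, at the end of the brake lever, 65 mm from the pivot on a rod 10 mm thick; about 91 mm above the bench at either end of its swing and 99 mm upright. The ball's centre is 50 mm to the right of the gearbox's side. Push it with closed fingers
- jar: squat amber jar with a black cap, 52 mm across, 62 mm high; origin at the centre of its underside. Not part of the job
- wheel: brass toothed wheel lying flat, 55 mm across, 12 mm high. Not part of the job
- loupe: black eyeglass, a cone 36 mm across and 30 mm high. Not part of the job
- nut: steel wing nut, 36 mm wide, 19 mm high. Not part of the job
Not all that is in view belongs to the job. Leave any pink look-alike of the part that bears oiler1_mid alone. What is shaped like the part that bears oiler3_mid but yellow is not meant.

How it is judged:
On the way, in this order (a step that is already met when the one before it is completed fails the run):
1. the brake is set (value of joint brake above 0.85 rad), for 0.2 s.
2. the parking weight lies in the tray, let go (horizontal distance between weight_mid and park_in below 0.05 m and z of weight_mid in the frame of park_in below 0.024 m and angle between weight_mid's own z axis and vertical below 0.15 rad and contact force between weight and the fingers below 0.2 N), for 0.2 s.
3. every oiler stands upright on the platter, let go (horizontal distance between each of oiler1_mid, oiler2_mid, oiler3_mid, oiler4_mid and platter below 0.08 m and z of oiler1_mid in the frame of platter between 0.059 and 0.071 m and angle between each of oiler1_mid, oiler2_mid, oiler3_mid, oiler4_mid's own z axis and vertical below 0.12 rad and z of oiler2_mid in the frame of platter between 0.059 and 0.071 m and z of oiler3_mid in the frame of platter between 0.059 and 0.071 m and z of oiler4_mid in the frame of platter between 0.059 and 0.071 m and contact force between each of oiler1, oiler2, oiler3, oiler4 and the fingers below 0.2 N), for 0.3 s.
4. the key is wound to its stop (value of joint key above 5.15 rad), for 0.2 s.
At the end, for the whole second after the job is handed in: brake over beyond 0.85 rad; key beyond 5.15 rad; weight flat in the tray (centre within 50 mm of the tray centre, under 24 mm above its floor); every oiler present upright on the platter (within 6 mm in height, 80 mm of its centre, tilt under 0.12 rad); all released and at rest (all of step 2 and all of step 3 and value of joint brake above 0.85 rad and value of joint key above 5.15 rad and linear speed of each of weight, oiler1, oiler2, oiler3, oiler4 below 0.02 m/s); the robot touches nothing.
It fails at once if an oiler is tipped over (angle between any of oiler1_mid, oiler2_mid, oiler3_mid, oiler4_mid's own z axis and vertical above 0.7 rad).
It fails at once if a bystander is moved more than 30 mm (distance of any of jar, wheel, loupe, nut from where it was at the start of the episode above 0.03 m).
Of oiler1, oiler2, oiler3, oiler4 only 2 to 4 are there at a start; the rules pass over those that are not, and their reading is None.
At some moment in a run one of weight may be knocked a few centimetres aside while the robot is not near it.
It also fails if it takes over 210 s, if anything falls off the work surface, if the arm or the gripper's body presses on something with over 40 N, if the wrist force passes 120 N, or if a joint passes its speed limit or range.

## Robot

A 6-joint arm with a two-finger parallel gripper is mounted at the origin on the work surface. World frame = base frame: x ahead of the robot, y to its left, z up, the work surface at z = 0. Lengths are in m, angles in rad, forces in N, time in s.
With the tool pointing down it reaches from about 0.4 to 0.825 m from the base axis. Payload 7 kg.
Tool frame: the origin (TCP) lies midway between the tips of the shut fingers; the grasp point (between the pads) lies 19 mm behind it; x points along the fingers, y is the direction in which the jaws open and shut, and the axes are right-handed (so a half turn about x gives the same grasp; the last joint's range is limited). The gripper opens to 88 mm and grips with 3 to 60 N. Pads are 19 mm wide; open, the fingers measure 130 mm over their backs; the gripper's body (78 mm by 193 mm) begins 47 mm behind the grasp point.
Start: joints at [1.592, 0.359, 0.012, 0, -1.224, -0.288], TCP at [0.178, 0.651, 0.227] pointing down, gripper open.
Joint ranges: [-3.07, 3.07], [-1.43, 2.12], [-1.02, 1.25], [-3.03, 1.67], [-3.05, -0], [-3.03, 3.03]. Speed limits (rad/s): [2.39, 2.39, 3.01, 3.14, 3.14, 3.14].

## Interface

Orientations are given as a rotation vector (axis times angle).
In Python, from plant import bot, vision gives the robot as it stands.
- The arm moves only by the tool apply_moves, never from a script. Its argument "plan" is text: rows parted by semicolons, each of 7 numbers parted by spaces: the gripper command: -1 is shut, 1 is fully open, values between are in proportion, then the shift along the world's x, y, z in mm, then the turn, a rotation vector about the world's x, y, z in rad. In form: grip x y z wx wy wz; .... A call has 1 to 12 rows; each row shifts and turns the commanded pose from where the row before left it; what a row does not reach is not made up. A row lasts 1/8 s, in which the tool goes at most 62.5 mm and 10.7 degrees, less where a joint would pass 70% of its speed; a pose out of reach is approached as far as the arm can. A call is refused whole if a number of a shift passes 62.5 or a number of a turn 0.188, either way. A call with a gripper value outside its range is refused whole. The fingers move at their own pace and stop on an object; "force" is the grip in N (left out, the last holds). Time passes only in rows, so rows that do not move let the fingers close. It gives the time, the measured TCP pose, the force and the opening at its end, in the units of the state.
- bot.get_state(): the state, without advancing time (a new reading comes with each control period).
- vision.read_camera(name): name is "scene" or "top" or "wrist"; returns a dict with "image" (384x512x3 uint8, blue, green, red), "depth" (384x512 float32, m along the optical axis (not along the pixel's ray), 0 where there is no reading), "fov_y" (degrees; the focal length in pixels is half the picture's height over the tangent of half this angle, whatever the lens; pixels are square), "cx", "cy" (the principal point, pixels), "k1" (the pictures are not rectified: a ray, as slopes to the right and down, at radius r is drawn at 1 + k1 r^2 times it, then the intrinsics apply), "position" and "rotation" of the camera in the world. Camera axes: x right, y down, z forward; pixel columns grow to the right and rows downward; lengths in m; the calibration is good to about 2 mm. A picture is of the moment at which its call begins.
- bot.sign_off(): hands the job in, once; it reports no verdict.
The state is a dict: "t": time; "joint_positions": joint angles; "dq": joint speeds; "joint_efforts": joint torques, N m; "tool_pos": TCP position; "ee_rot": TCP orientation; "contact_force": force on the tool from outside, world axes, zero at the start; "moment": the same for the moment, N m; "finger_gap": opening from 0.0 (shut) to 1.0 (fully open).
Only numpy, scipy, OpenCV 4.12 (cv2) and the standard library are available. Lean on these libraries where they do the work, as an engineer would, in place of code of your own. Each camera call takes 0.05 s, during which the arm holds its last target.

## Working session

There is one attempt and no reset: what is moved stays moved. The work goes in short steps, Python scripts to look and compute and a tool call to move; the robot and the scene stay as the last step left them, time stands still between calls to the robot, and variables do not carry over. Pictures are saved under pics/ and viewed, and the job is handed in when it is done.

Besides the shell and the picture viewer there is one more tool, called after ">>>" as name(argument=value, ...) on one line, values as JSON. apply_moves: Moves the arm, as the interface text tells. Its arguments: {"type":"object","properties":{"plan":{"type":"string"},"force":{"type":"number"}},"required":["plan"]}

```bash
mkdir -p pics; ls
cat > h.py <<'E'
import numpy as np, cv2, pickle
from plant import bot, vision
def shot(n,tag):
    c=vision.read_camera(n); cv2.imwrite(f'pics/{tag}.png',c['image']); pickle.dump(c,open(f'pics/{tag}.pkl','wb')); return c
def load(tag): return pickle.load(open(f'pics/{tag}.pkl','rb'))
def K(c):
    h=c['image'].shape[0]; f=h/2/np.tan(np.radians(c['fov_y'])/2)
    return f
def ray(c,u,v):
    f=K(c); d=np.array([(u-c['cx'])/f,(v-c['cy'])/f]); s=d.copy()
    for _ in range(20): s=d/(1+c['k1']*(s@s))
    return np.array([s[0],s[1],1.0])
def Rm(c):
    R=np.array(c['rotation']); 
    return R if R.shape==(3,3) else cv2.Rodrigues(R)[0]
def atz(c,u,v,z):
    d=Rm(c)@ray(c,u,v); p=np.array(c['position']); return p+d*(z-p[2])/d[2]
def atd(c,u,v):
    return np.array(c['position'])+Rm(c)@ray(c,u,v)*c['depth'][int(round(v)),int(round(u))]
def proj(c,P):
    q=Rm(c).T@(np.array(P)-np.array(c['position'])); s=q[:2]/q[2]; s=s*(1+c['k1']*(s@s)); return s*K(c)+[c['cx'],c['cy']]
def cloud(c):
    f=K(c);h,w=c['depth'].shape;u,v=np.meshgrid(np.arange(w),np.arange(h))
    d=np.stack([(u-c['cx'])/f,(v-c['cy'])/f],-1);s=d.copy()
    for _ in range(20): s=d/(1+c['k1']*(s**2).sum(-1,keepdims=True))
    r=np.concatenate([s,np.ones((h,w,1))],-1)*c['depth'][...,None]
    return r@Rm(c).T+np.array(c['position'])
def crop(tag,u0,v0,u1,v1,k,out):
    im=cv2.imread(f'pics/{tag}.png')[v0:v1,u0:u1]; cv2.imwrite(f'pics/{out}.png',cv2.resize(im,None,fx=k,fy=k,interpolation=cv2.INTER_CUBIC))
E
python3 - <<'E'
from h import *
print(bot.get_state())
for n in ('scene','top','wrist'):
    c=shot(n,n+'0'); print(n,{k:v for k,v in c.items() if k not in('image','depth')})
    crop(n+'0',0,0,512,384,1.5,n+'0b')
E
```

```text
pics
{'t': 0.0, 'joint_positions': array([ 1.59211748e+00,  3.59360654e-01,  1.10867623e-02, -3.79916408e-04,
       -1.22407590e+00, -2.88105925e-01]), 'dq': array([ 0.00019437, -0.0002705 , -0.0007211 ,  0.00026519, -0.00086644,
        0.00052694]), 'joint_efforts': array([ 1.02587685e-03, -5.82712555e+01,  2.93052328e+01,  6.99737236e+00,
        6.85914667e-03, -1.48736490e-04]), 'tool_pos': array([0.17783351, 0.65066218, 0.22564642]), 'ee_rot': array([-2.07940118,  0.28085418,  2.07963944]), 'contact_force': array([ 0.49680133,  0.49916362, -0.17435936]), 'moment': array([ 0.0452185 ,  0.00674113, -0.02385777]), 'finger_gap': 1.0032814017023002}
scene {'fov_y': 50.58096206842218, 'cx': 257.4018779149746, 'cy': 199.16741757931894, 'k1': 0.04545391001352522, 'position': array([1.20640202, 0.06771254, 0.73537315]), 'rotation': array([-1.58918011, -1.91359026,  0.82795425])}
top {'fov_y': 51.35985227364516, 'cx': 259.78865634571093, 'cy': 194.48737492904579, 'k1': -0.0287581580986853, 'position': array([ 0.44289404, -0.0484792 ,  1.13702648]), 'rotation': array([-2.20593956,  2.16430865, -0.07948583])}
wrist {'fov_y': 70.5310437579492, 'cx': 255.70518786618186, 'cy': 191.24416443697606, 'k1': -0.030703834497689146, 'position': array([0.25468168, 0.63048018, 0.3834843 ]), 'rotation': array([ 1.78378125, -2.33936484, -0.34516358])}
```

View pics/scene0b.png

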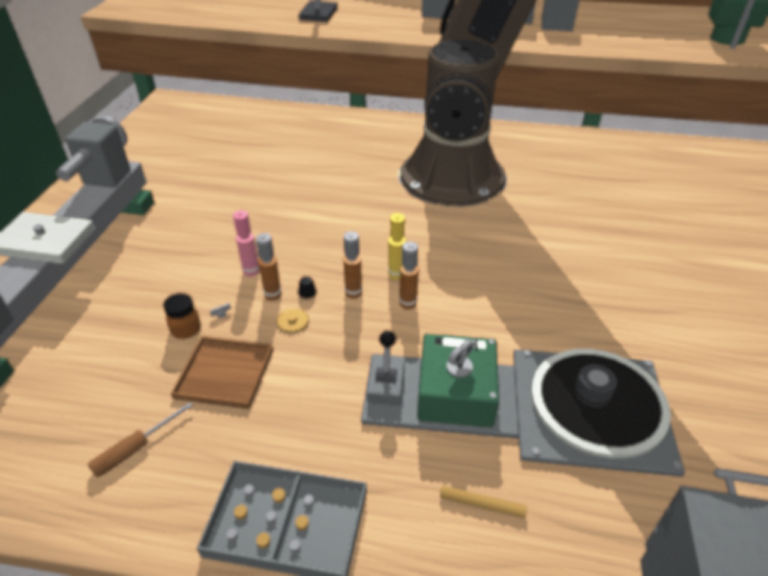

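View pics/top0b.png

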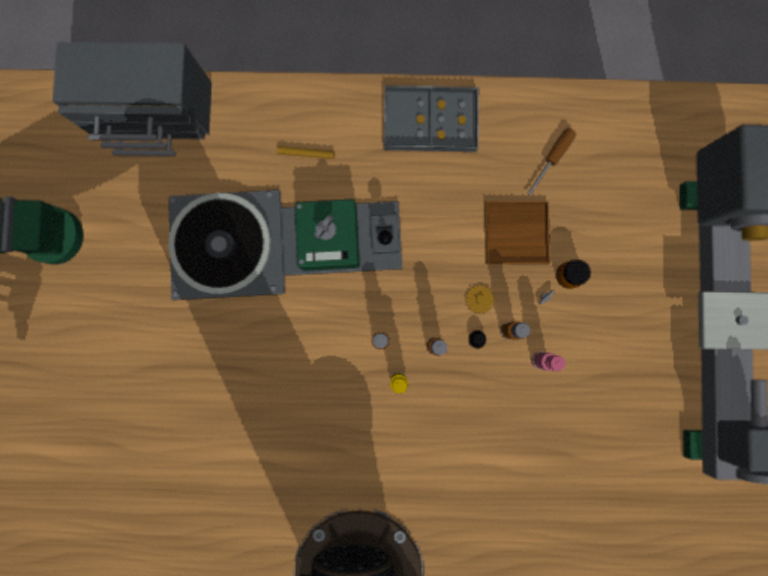

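View pics/wrist0b.png

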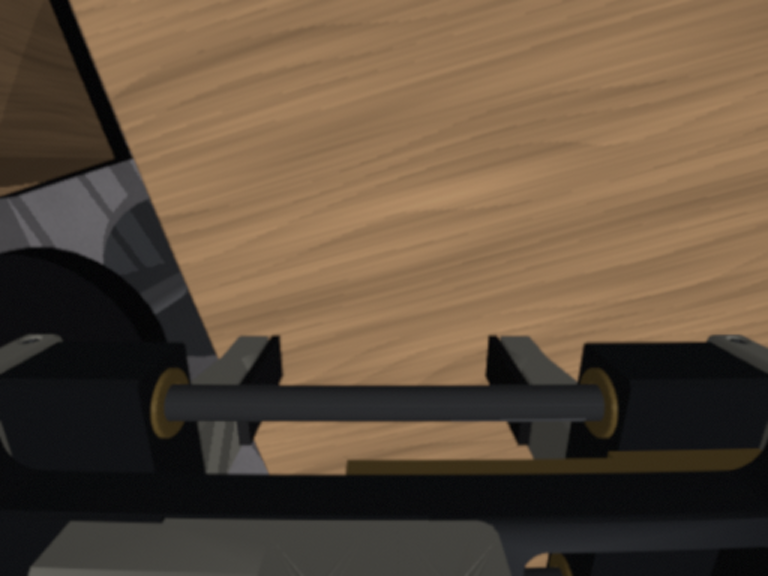

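The scene view (768×576) shows three amber oilers with grey heads at (268,265), (352,265) and (409,275). Next to them are two look-alikes to leave alone: pink at (247,243) and yellow at (397,245). In the top view the heads are at (518,330), (438,347) and (380,341), with pink at (553,362) and yellow at (399,383). Next I'll measure these and confirm them in a crop.

Run:
```python
from h import *
crop('top0',230,190,400,270,4.5,'ct'); crop('top0',105,120,275,205,4.5,'cm'); crop('scene0',150,130,300,220,5,'cs')
c=load('top0');P=cloud(c)
for n,u,v in [('o_r',346,220),('o_m',292,231.5),('o_l',253.5,227.5),('yel',266,255.5),('pink',370,241),('loupe',318,226),('wheel',319,199),('jar',383,182),('weight',145.5,162),('plat',160,180),('ball',256.5,157.5),('key',216,152),('gear',230,145),('tray',345,155)]:
    print(n,atd(c,u,v).round(3))
```

```text
o_r [ 0.455 -0.268  0.127]
o_m [ 0.424 -0.131  0.13 ]
o_l [ 0.432 -0.034  0.13 ]
yel [ 0.363 -0.067  0.131]
pink [ 0.403 -0.328  0.131]
loupe [ 0.438 -0.211  0.029]
wheel [ 0.514 -0.216  0.013]
jar [ 0.56  -0.381  0.065]
weight [0.602 0.263 0.066]
plat [0.558 0.23  0.031]
ball [ 0.612 -0.038  0.113]
key [0.624 0.067 0.115]
gear [0.651 0.034 0.077]
tray [ 0.643 -0.291  0.005]
```

View pics/ct.png

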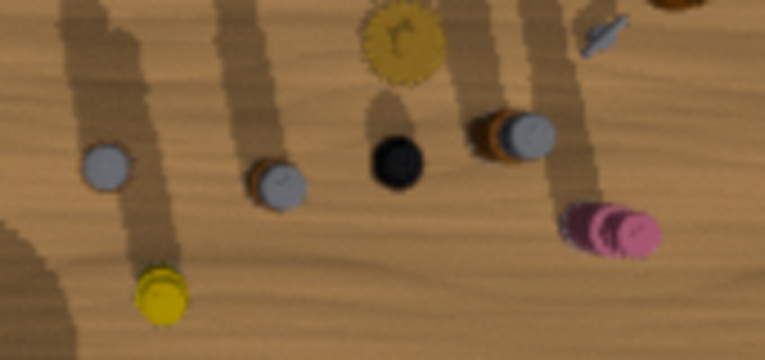

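View pics/cm.png

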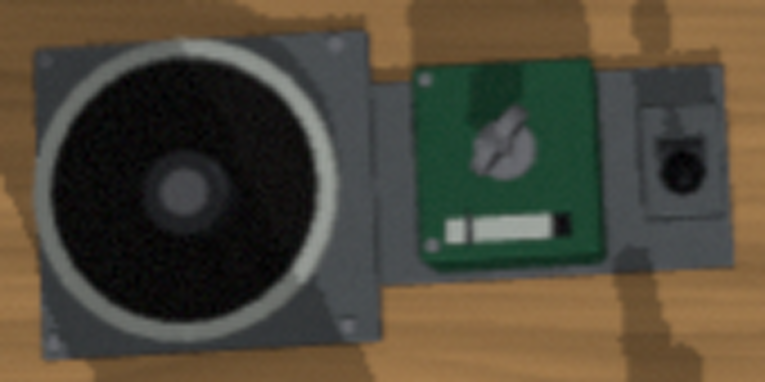

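View pics/cs.png

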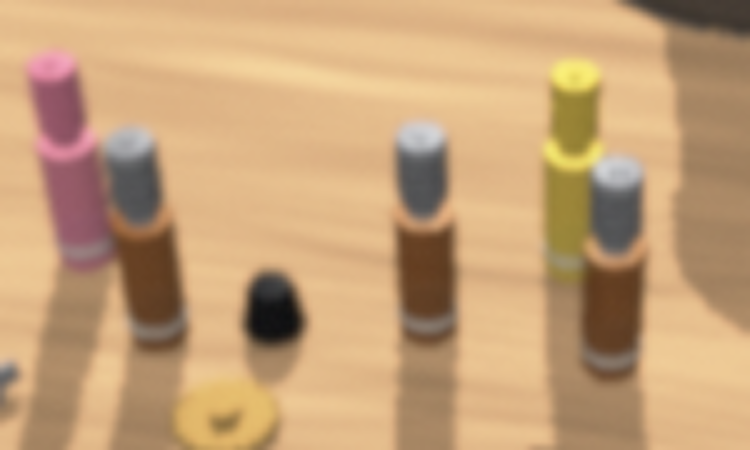

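Crop check: the three amber oilers with grey heads are at crop (107,166), (282,186) and (528,137). Yellow at (162,296) and pink at (637,233) are not part of the job. The key wings run along a diagonal, and the pointer is near the left end of the scale. Next I'll refine the poses from the depth clouds.

```bash
cat > m.py <<'E'
from h import *
def circ(q):
    (x,y),r=cv2.minEnclosingCircle(q[:,:2].astype(np.float32)); return round(x,4),round(y,4),round(r,4)
def sel(P,x,y,r,z0,z1):
    q=P[(np.hypot(P[...,0]-x,P[...,1]-y)<r)&(P[...,2]>z0)&(P[...,2]<z1)]; return q
E
python3 - <<'E'
from m import *
for t in('top0','scene0'):
    P=cloud(load(t)); print(t)
    for n,x,y,r,a,b in [('o_r',.455,-.268,.025,.122,.135),('o_m',.424,-.131,.025,.122,.135),('o_l',.432,-.034,.025,.122,.135),('weight',.602,.263,.05,.058,.072),('platter',.60,.263,.13,.026,.034),('ball',.612,-.038,.03,.085,.12),('key',.624,.067,.04,.105,.125),('gear',.62,.06,.1,.07,.08)]:
        q=sel(P,x,y,r,a,b)
        if len(q)<4: print(n,len(q)); continue
        print(n,len(q),circ(q),np.median(q,0).round(4), cv2.minAreaRect((q[:,:2]*1000).astype(np.float32)) if n in('gear','key') else '')
c=load('top0')
# gearbox corners & tray outer corners (crop->full)
g=[(105+u/4.5,120+v/4.5) for u,v in [(415,68),(592,60),(606,262),(436,266)]]
for p in g: print('g',atz(c,*p,.075).round(4))
for p in [(45,357),(380,340),(365,32),(36,48)]: print('plate',atz(c,105+p[0]/4.5,120+p[1]/4.5,.01).round(4))
crop('top0',315,125,375,185,10,'ctr')
E
```

```text
top0
o_r 83 (0.4556, -0.2723, 0.013) [ 0.4553 -0.2721  0.1289] 
o_m 82 (0.4244, -0.1323, 0.0127) [ 0.4248 -0.1318  0.129 ] 
o_l 82 (0.4337, -0.0324, 0.0129) [ 0.4332 -0.0329  0.1291] 
weight 290 (0.6017, 0.2617, 0.0264) [0.6023 0.2613 0.0652] 
platter 2849 (0.6089, 0.273, 0.0955) [0.6092 0.2727 0.0312] 
ball 68 (0.6126, -0.0368, 0.0117) [ 0.6118 -0.037   0.1066] 
key 79 (0.629, 0.0698, 0.0231) [0.627  0.0692 0.1191] ((629.1546020507812, 70.06951141357422), (12.870582580566406, 45.1871337890625), 59.35911560058594)
gear 1614 (0.6238, 0.07, 0.078) [0.6206 0.0669 0.0758] ((624.064208984375, 69.22384643554688), (120.10291290283203, 110.04611206054688), 4.528497695922852)
scene0
o_r 66 (0.4591, -0.2718, 0.0134) [ 0.4604 -0.27    0.1276] 
o_m 66 (0.426, -0.1328, 0.0139) [ 0.4301 -0.1318  0.1274] 
o_l 72 (0.4347, -0.0316, 0.0139) [ 0.4387 -0.032   0.127 ] 
weight 396 (0.6016, 0.2629, 0.0274) [0.6051 0.263  0.0646] 
platter 4385 (0.6084, 0.2733, 0.0973) [0.6273 0.2771 0.0312] 
ball 115 (0.617, -0.0359, 0.0125) [ 0.6207 -0.0358  0.1038] 
key 136 (0.6315, 0.0695, 0.0228) [0.6352 0.069  0.1168] ((631.6668090820312, 69.76300048828125), (11.611283302307129, 45.173912048339844), 55.063175201416016)
gear 2000 (0.6251, 0.0514, 0.0915) [0.639  0.0679 0.0753] ((627.3171997070312, 42.32571029663086), (122.02706146240234, 163.05233764648438), 4.396400451660156)
g [0.6767 0.1232 0.075 ]
g [0.6835 0.0172 0.075 ]
g [0.5619 0.006  0.075 ]
g [0.5576 0.107  0.075 ]
plate [0.5024 0.3617 0.01  ]
plate [0.5172 0.1504 0.01  ]
plate [0.7138 0.1663 0.01  ]
plate [0.6999 0.3767 0.01  ]
```

View pics/ctr.png

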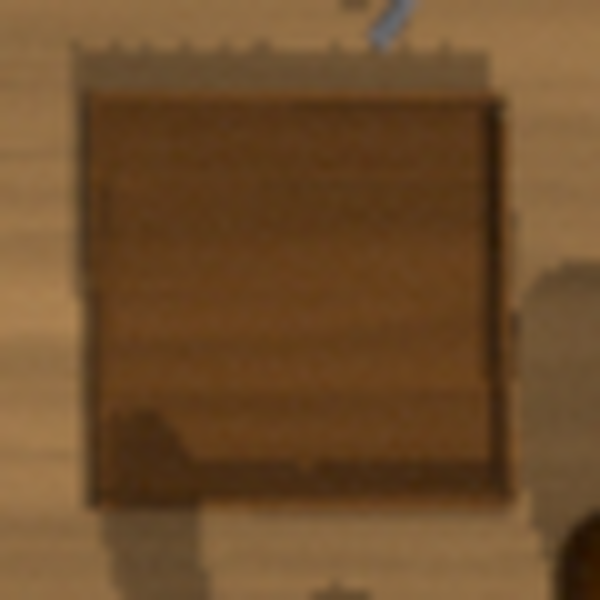

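Run:
```python
from h import *
c=load('top0')
print(np.mean([atz(c,315+u/10,125+v/10,.014) for u,v in [(82,93),(500,97),(512,500),(92,503)]],0))
s=bot.get_state(); R=cv2.Rodrigues(s['ee_rot'])[0]; print(R.round(3)); print('jaw yaw',np.degrees(np.arctan2(R[1,1],R[0,1])))
```

```text
[ 0.64173428 -0.28803223  0.014     ]
[[-0.    -0.264 -0.965]
 [-0.001 -0.965  0.264]
 [-1.     0.001 -0.   ]]
jaw yaw -105.29019302508131
```

>>> apply_moves(plan="-1 29 -53 0 0 0 0.029;-1 29 -53 0 0 0 0.029;-1 29 -53 0 0 0 0.029;-1 29 -53 0 0 0 0.029;-1 29 -53 0 0 0 0.029;-1 29 -53 0 0 0 0.029;-1 29 -53 0 0 0 0.029;-1 29 -53 0 0 0 0.029;-1 29 -53 0 0 0 0.029;-1 29 -53 0 0 0 0.029;-1 29 -53 0 0 0 0.029;-1 29 -53 0 0 0 0.029", force=20)

```text
t: 1.65
tool_pos: [0.5266, 0.0132, 0.2267]
ee_rot: [2.18, 0.09, -2.179]
contact_force: [1.7, 0.4, -0.8]
finger_gap: 0.003
```

>>> apply_moves(plan="-1 33 -50 0 0 0 0;-1 0 0 -50 0 0 0;-1 0 0 -50 0 0 0;-1 0 0 -45 0 0 0;-1 0 0 0 0 0 0;-1 0 0 0 0 0 0")

```text
t: 2.4
tool_pos: [0.56, -0.0348, 0.0831]
ee_rot: [2.181, 0.089, -2.178]
contact_force: [0.3, -0.6, 0.2]
finger_gap: 0.006
```

Run:
```python
from h import *
s=bot.get_state(); print(s['tool_pos'],s['contact_force'],s['joint_positions'])
shot('scene','s1'); crop('s1',210,170,360,280,5,'s1b')
```

```text
[ 0.5600301  -0.034768    0.08307687] [ 0.26752406 -0.60040949  0.15669918] [ 2.87265390e-01  3.08680346e-01 -4.26535352e-01  7.75169984e-04
 -8.34210458e-01  1.36482748e+00]
```

View pics/s1b.png

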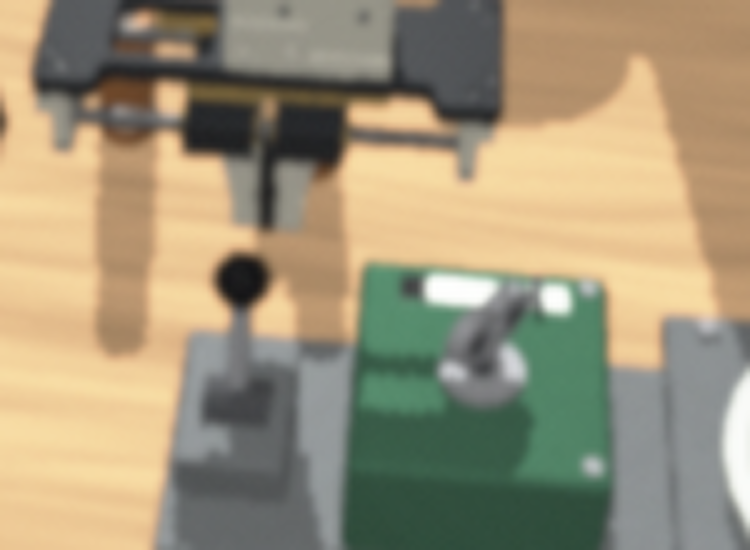

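>>> apply_moves(plan="-1 15 -1 0 0 0 0;-1 15 0 0 0 0 0;-1 12 0 0 0 0 0;-1 12 0 0 0 0 0;-1 10 0 0 0 0 0;-1 8 0 0 0 0 0;-1 0 0 0 0 0 0")

```text
t: 3.32
tool_pos: [0.6315, -0.0359, 0.0812]
ee_rot: [2.18, 0.088, -2.18]
contact_force: [-0.5, -0.4, 0.3]
finger_gap: 0.008
```

Run:
```python
from m import *
c=shot('top','t2'); shot('scene','s2'); crop('s2',210,170,360,280,5,'s2b')
P=cloud(load('s2')); q=sel(P,.66,-.035,.03,.075,.12); print(len(q),circ(q))
```

```text
269 (0.6508, -0.0344, 0.0203)
```

View pics/s2b.png

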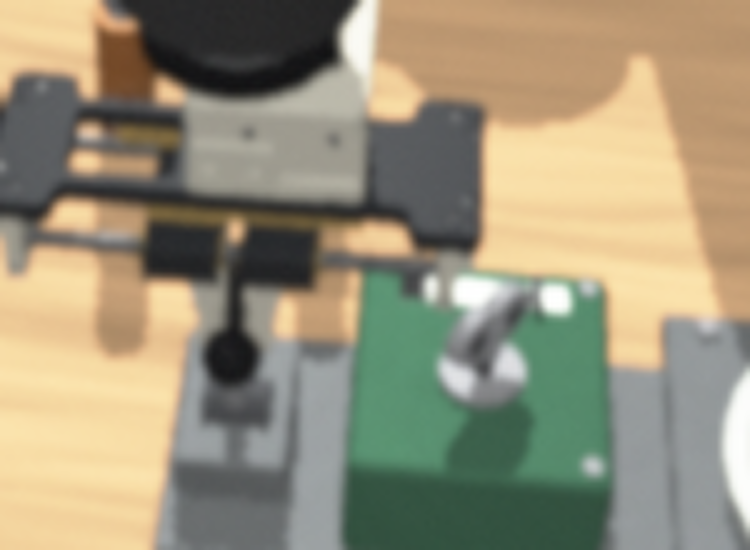

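The lever is now leaning away. I'll push on slowly until it meets its stop.

>>> apply_moves(plan="-1 4 0 0 0 0 0;-1 3 0 0 0 0 0;-1 2 0 0 0 0 0;-1 2 0 0 0 0 0;-1 0 0 0 0 0 0")

```text
t: 4.05
tool_pos: [0.6402, -0.036, 0.0811]
ee_rot: [2.176, 0.088, -2.184]
contact_force: [-7.8, 1.4, 1.8]
finger_gap: 0.002
```

>>> apply_moves(plan="-1 -20 0 0 0 0 0;-1 -20 0 20 0 0 0;-1 0 0 50 0 0 0;-1 0 0 50 0 0 0;0.9 0 50 0 0 0 0;0.9 0 50 0 0 0 0;0.9 0 50 0 0 0 0;0.9 0 50 0 0 0 0;0.9 0 50 0 0 0 0;0.9 0 40 0 0 0 0;0.9 0 0 0 0 0 0")

```text
t: 5.42
tool_pos: [0.6022, 0.257, 0.2015]
ee_rot: [2.18, 0.092, -2.177]
contact_force: [0.3, -0.1, -0.1]
finger_gap: 0.737
```

Run:
```python
from m import *
for n in('top','scene'):
    P=cloud(shot(n,n+'3'))
    print(n,'ball',[ (circ(q),np.median(q,0).round(3),len(q)) for q in [sel(P,.65,-.036,.06,.08,.12)] if len(q)>3],'w',[ (circ(q),len(q)) for q in [sel(P,.602,.262,.09,.058,.072)] if len(q)>3])
crop('scene3',0,0,512,384,1.5,'scene3b')
```

```text
top ball [((0.6633, -0.0332, 0.0134), array([ 0.661, -0.033,  0.101]), 77)] w [((0.599, 0.2613, 0.026), 135)]
scene ball [((0.6657, -0.0327, 0.0123), array([ 0.67 , -0.032,  0.099]), 123)] w [((0.6021, 0.2647, 0.0273), 402)]
```

View pics/scene3b.png

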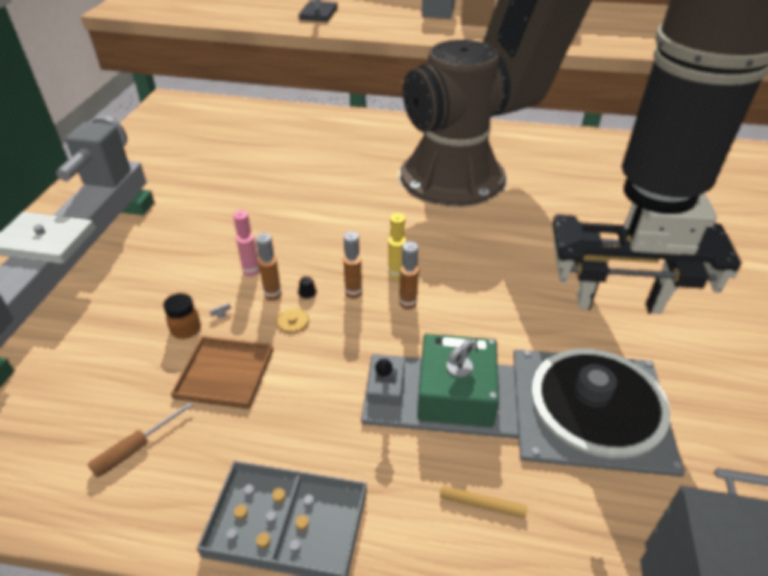

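The brake is set: the ball is at (0.664, −0.033), matching the stop. The weight is still at about (0.602, 0.262), so I'll grip it next.

>>> apply_moves(plan="1 0 5 0 0 0 0;1 0 0 -50 0 0 0;1 0 0 -50 0 0 0;1 0 0 -40 0 0 0;1 0 0 -20 0 0 0;1 0 0 -2 0 0 0;-1 0 0 0 0 0 0;-1 0 0 0 0 0 0;-1 0 0 0 0 0 0;-1 0 0 0 0 0 0;-1 0 0 0 0 0 0", force=30)

```text
t: 6.9
tool_pos: [0.6026, 0.26, 0.0405]
ee_rot: [2.182, 0.091, -2.178]
contact_force: [-0.9, 2.8, 4.4]
finger_gap: 0.588
```

>>> apply_moves(plan="-1 0 0 30 0 0 0;-1 0 0 50 0 0 0;-1 0 0 50 0 0 0;-1 4 -45 0 0 0 -0.08;-1 4 -55 0 0 0 -0.08;-1 4 -60 0 0 0 -0.08;-1 4 -60 0 0 0 -0.08;-1 4 -60 0 0 0 -0.08;-1 4 -60 0 0 0 -0.08;-1 4 -60 0 0 0 -0.08;-1 4 -60 0 0 0 -0.08;-1 4 -45 0 0 0 -0.08")

```text
t: 8.4
tool_pos: [0.6367, -0.2483, 0.1684]
ee_rot: [-1.85, 0.617, 1.855]
contact_force: [0.1, 0.9, -3.5]
finger_gap: 0.586
```

>>> apply_moves(plan="-1 4 -40 0 0 0 0;-1 0 0 0 0 0 0;-1 0 0 -50 0 0 0;-1 0 0 -50 0 0 0;-1 0 0 -35 0 0 0;-1 0 0 -12 0 0 0;-1 0 0 -4 0 0 0;-1 0 0 0 0 0 0")

```text
t: 9.4
tool_pos: [0.6428, -0.2859, 0.0199]
ee_rot: [-1.857, 0.613, 1.853]
contact_force: [0.2, 0.5, -2.1]
finger_gap: 0.585
```

>>> apply_moves(plan="-1 0 0 -3 0 0 0;-1 0 0 -2 0 0 0;-1 0 0 0 0 0 0")

```text
t: 9.78
tool_pos: [0.6424, -0.286, 0.0146]
ee_rot: [-1.856, 0.613, 1.854]
contact_force: [-0.4, 1.3, 2.1]
finger_gap: 0.588
```

>>> apply_moves(plan="0.6 0 0 0 0 0 0;0.6 0 0 0 0 0 0;0.6 0 0 0 0 0 0;0.6 0 0 20 0 0 0;0.6 0 0 50 0 0 0;0.6 0 0 50 0 0 0;0.6 0 0 50 0 0 0;0.3 0 0 20 0 0 0;0.3 0 0 0 0 0 0")

```text
t: 10.9
tool_pos: [0.6431, -0.2863, 0.2076]
ee_rot: [-1.86, 0.613, 1.849]
contact_force: [0.0, 0.2, -0.8]
finger_gap: 0.665
```

Run:
```python
from m import *
P=cloud(shot('scene','scene4'))
q=sel(P,.642,-.288,.055,.03,.05); print(circ(q),np.median(q,0))
crop('scene4',0,0,512,384,1.5,'scene4b')
P=cloud(shot('top','top4'))
q=sel(P,.642,-.288,.055,.03,.05); print(len(q)>3 and circ(q))
for n,x,y in [('o_r',.4556,-.2723),('o_m',.4244,-.1323),('o_l',.4337,-.0324)]:
    q=sel(P,x,y,.03,.122,.135); print(n, len(q)>3 and circ(q))
```

```text
(0.6443, -0.2847, 0.0274) [ 0.6467588  -0.28330661  0.03821035]
(0.6416, -0.2854, 0.0263)
o_r (0.4562, -0.2716, 0.013)
o_m False
o_l False
```

View pics/scene4b.png

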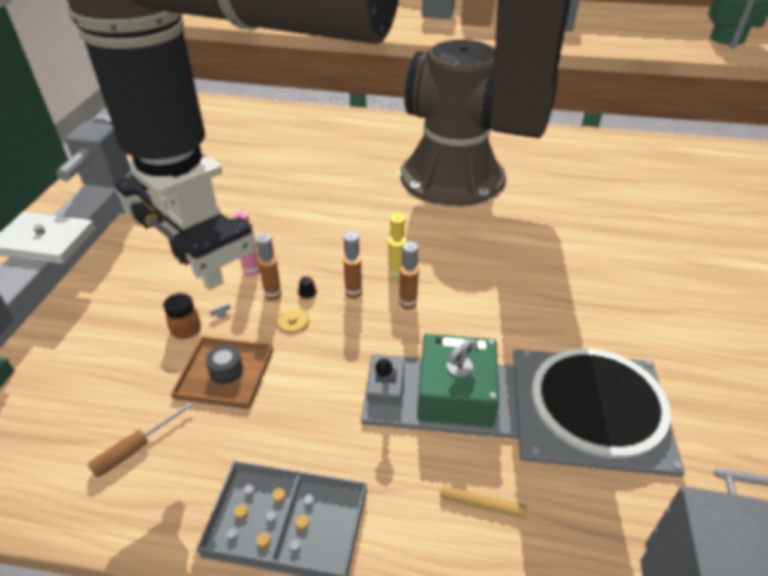

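The weight is flat in the tray at (0.643, −0.285). Next is the right-hand oiler at (0.457, −0.272), gripped by its head with the jaws along x so they stay clear of the pink one.

>>> apply_moves(plan="0.3 -30 2 0 0 0 -0.109;0.3 -30 2 0 0 0 -0.109;0.3 -30 2 0 0 0 -0.109;0.3 -30 2 0 0 0 -0.109;0.3 -30 2 0 0 0 -0.109;0.3 -26 2 0 0 0 -0.109;0.3 -10 2 0 0 0 -0.109;0.3 0 0 0 0 0 0;0.3 0 0 -30 0 0 0;0.3 0 0 -20 0 0 0")

```text
t: 12.25
tool_pos: [0.4559, -0.2718, 0.1519]
ee_rot: [-1.334, 1.124, 1.336]
contact_force: [0.3, -0.1, -0.3]
finger_gap: 0.65
```

Run:
```python
from m import *
s=bot.get_state(); print(s['tool_pos'],s['joint_positions'][5]); R=cv2.Rodrigues(s['ee_rot'])[0]; print(R.round(3))
P=cloud(shot('scene','scene5'))
q=sel(P,.457,-.272,.03,.12,.135); print(circ(q))
crop('scene5',120,90,320,240,4,'scene5b'); shot('wrist','w5')
```

```text
[ 0.45588796 -0.27175841  0.15192399] 0.3400962925254236
[[-0.001 -0.985 -0.171]
 [ 0.    -0.171  0.985]
 [-1.     0.001  0.001]]
(0.4589, -0.2704, 0.013)
```

View pics/scene5b.png

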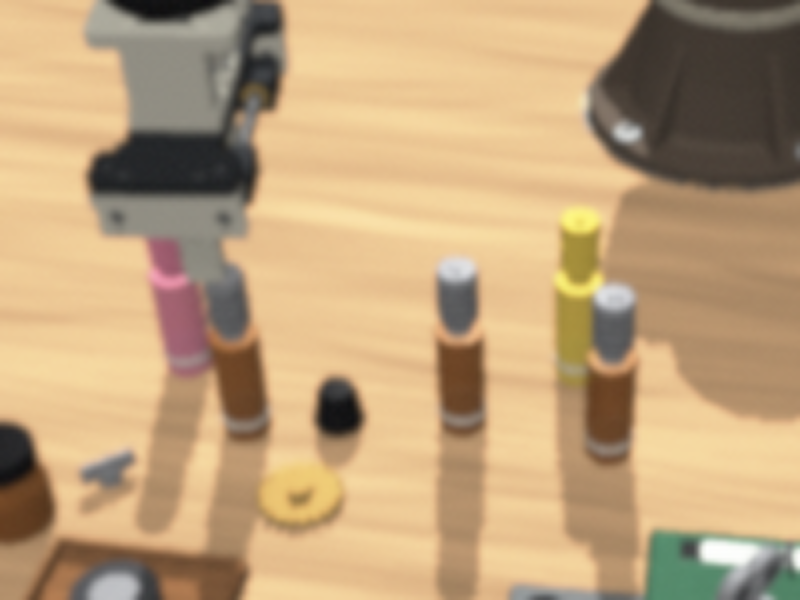

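View pics/w5.png

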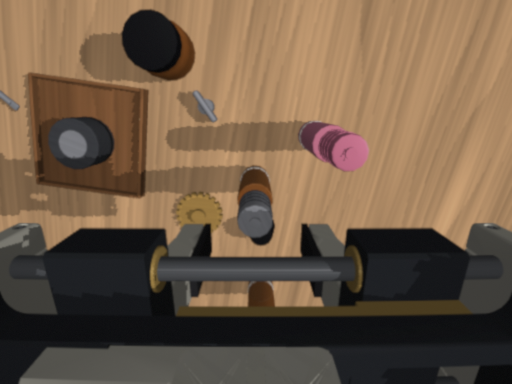

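The gripper is centred over the right oiler, whose head is at wrist pixel (255,220). I'll go down and grip.

>>> apply_moves(plan="0.3 1 0 -25 0 0 0;0.3 0 0 -20 0 0 0;0.3 0 0 -12 0 0 0;0.3 0 0 -5 0 0 0;0.3 0 0 0 0 0 0;-1 0 0 0 0 0 0;-1 0 0 0 0 0 0;-1 0 0 0 0 0 0;-1 0 0 0 0 0 0;-1 0 0 0 0 0 0", force=25)

```text
t: 13.6
tool_pos: [0.457, -0.2719, 0.0917]
ee_rot: [-1.333, 1.124, 1.333]
contact_force: [-0.4, 0.5, 1.2]
finger_gap: 0.291
```

>>> apply_moves(plan="-1 0 0 10 0 0 0;-1 0 0 25 0 0 0;-1 0 0 40 0 0 0;-1 0 0 40 0 0 0;-1 0 0 30 0 0 0;-1 0 0 5 0 0 0;-1 5 20 0 0 0 0;-1 10 40 0 0 0 0;-1 12 50 0 0 0 0;-1 12 50 0 0 0 0;-1 12 50 0 0 0 0;-1 12 50 0 0 0 0")

```text
t: 15.1
tool_pos: [0.5195, -0.0103, 0.2407]
ee_rot: [-1.332, 1.126, 1.334]
contact_force: [0.2, -0.5, -1.2]
finger_gap: 0.288
```

>>> apply_moves(plan="-1 12 50 0 0 0 0;-1 12 50 0 0 0 0;-1 12 50 0 0 0 0;-1 12 50 0 0 0 0;-1 12 50 0 0 0 0;-1 12 40 0 0 0 0;-1 12 30 0 0 0 0;-1 10 15 0 0 0 0;-1 5 5 0 0 0 0;-1 0 0 0 0 0 0")

```text
t: 16.35
tool_pos: [0.6187, 0.3277, 0.2404]
ee_rot: [-1.332, 1.126, 1.333]
contact_force: [-0.0, -1.0, -1.6]
finger_gap: 0.291
```

Run:
```python
from h import *
print(bot.get_state()['tool_pos'])
shot('scene','s6');crop('s6',300,100,500,340,2.5,'s6b')
```

```text
[0.61869937 0.32771172 0.24043467]
```

View pics/s6b.png

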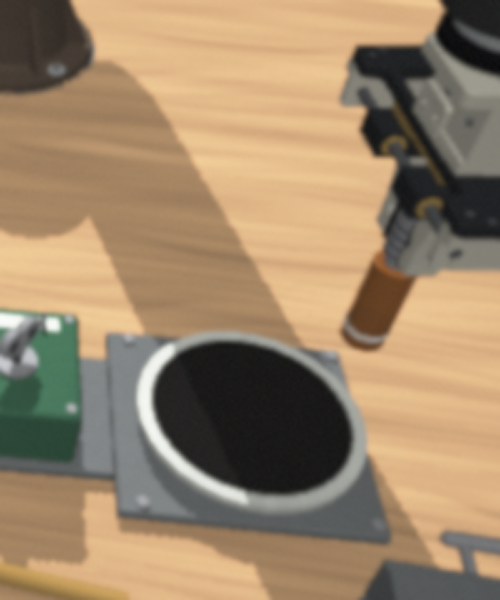

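Run:
```python
from h import *
c=load('s6');x,y,z=.6187,.3277,.2404
for dz in (-.0917,-.0917+.08,.0): print((proj(c,[x,y,z+dz])-[300,100])*2.5)
```

```text
[360.39122759 337.48083047]
[396.15949505 262.43382558]
[401.87505796 250.49928437]
```

The projected axis matches the picture, so the oiler is hanging upright. Lowering it.

>>> apply_moves(plan="-1 -8 0 -15 0 0 0;-1 0 0 -35 0 0 0;-1 0 0 -35 0 0 0;-1 0 0 -20 0 0 0;-1 0 0 -8 0 0 0;-1 0 0 -3 0 0 0;-1 0 0 0 0 0 0")

```text
t: 17.27
tool_pos: [0.6113, 0.3282, 0.1265]
ee_rot: [-1.333, 1.123, 1.332]
contact_force: [0.6, -0.2, -2.3]
finger_gap: 0.29
```

>>> apply_moves(plan="-1 0 0 -2 0 0 0;-1 0 0 -1.5 0 0 0;-1 0 0 0 0 0 0")

```text
t: 17.65
tool_pos: [0.6109, 0.3281, 0.1221]
ee_rot: [-1.333, 1.125, 1.333]
contact_force: [-0.6, -0.2, -1.7]
finger_gap: 0.288
```

>>> apply_moves(plan="-1 0 0 -1 0 0 0;-1 0 0 0 0 0 0")

```text
t: 17.9
tool_pos: [0.6112, 0.3282, 0.1218]
ee_rot: [-1.333, 1.124, 1.332]
contact_force: [-1.6, -1.1, 3.4]
finger_gap: 0.288
```

Contact has been made. I'll release, rise and check.

>>> apply_moves(plan="-0.2 0 0 0 0 0 0;0.3 0 0 0 0 0 0;0.3 0 0 0 0 0 0;0.3 0 0 0 0 0 0;0.3 0 0 20 0 0 0;0.3 0 0 40 0 0 0;0.3 0 0 40 0 0 0;0.3 0 -50 0 0 0 0;0.3 0 -50 0 0 0 0;0.3 0 -50 0 0 0 0;0.3 0 -50 0 0 0 0")

```text
t: 19.27
tool_pos: [0.6108, 0.1266, 0.2212]
ee_rot: [-1.333, 1.124, 1.333]
contact_force: [1.2, 0.1, 0.6]
finger_gap: 0.651
```

Run:
```python
from m import *
shot('scene','s7');crop('s7',120,100,500,340,2,'s7b')
for t in('s7',):
    P=cloud(load(t))
    for n,x,y,a,b in [('S1',.611,.328,.152,.165),('o_m',.4244,-.1323,.122,.135),('o_l',.4337,-.0324,.122,.135),('w',.643,-.285,.03,.05)]:
        q=sel(P,x,y,.04,a,b); print(n, len(q)>3 and circ(q))
```

```text
S1 (0.6113, 0.327, 0.0137)
o_m (0.4272, -0.1319, 0.0126)
o_l (0.4349, -0.0322, 0.0144)
w (0.6435, -0.2853, 0.0274)
```

View pics/s7b.png

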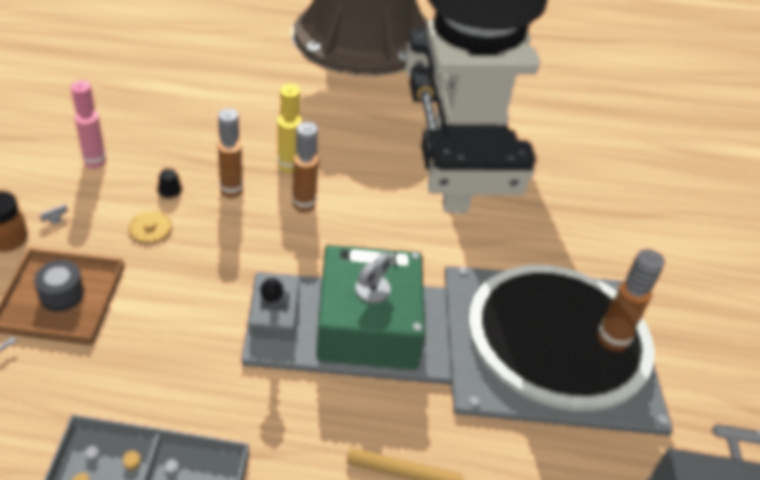

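>>> apply_moves(plan="0.3 -23 -32 0 0 0 0;0.3 -23 -33 0 0 0 0;0.3 -23 -33 0 0 0 0;0.3 -23 -33 0 0 0 0;0.3 -23 -33 0 0 0 0;0.3 -23 -33 0 0 0 0;0.3 -23 -33 0 0 0 0;0.3 -24 -28 0 0 0 0;0.3 0 0 -30 0 0 0;0.3 0 0 -40 0 0 0;0.3 0 0 0 0 0 0")

```text
t: 20.7
tool_pos: [0.4239, -0.1301, 0.1492]
ee_rot: [-1.33, 1.128, 1.336]
contact_force: [0.2, -0.0, 0.3]
finger_gap: 0.65
```

Run:
```python
from h import *
shot('wrist','w8')
```

```text
(no output)
```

View pics/w8.png

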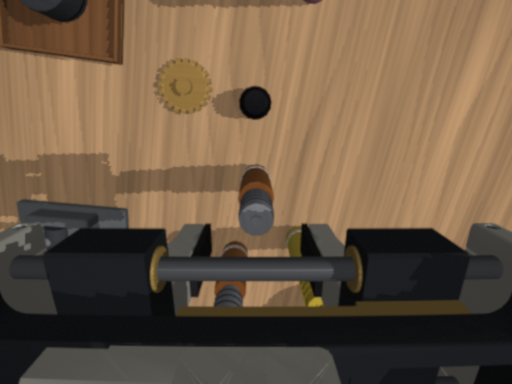

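The middle oiler is centred between the fingers, with its head at (257,218). Going down to grip.

>>> apply_moves(plan="0.3 1 -2 -22 0 0 0;0.3 0 0 -20 0 0 0;0.3 0 0 -12 0 0 0;0.3 0 0 -4 0 0 0;0.3 0 0 0 0 0 0;-1 0 0 0 0 0 0;-1 0 0 0 0 0 0;-1 0 0 0 0 0 0;-1 0 0 0 0 0 0;-1 0 0 0 0 0 0", force=25)

```text
t: 22.0
tool_pos: [0.4269, -0.1319, 0.0931]
ee_rot: [-1.333, 1.125, 1.333]
contact_force: [-0.4, -0.5, 1.3]
finger_gap: 0.291
```

>>> apply_moves(plan="-1 0 0 10 0 0 0;-1 0 0 25 0 0 0;-1 0 0 40 0 0 0;-1 0 0 40 0 0 0;-1 0 0 30 0 0 0;-1 0 0 5 0 0 0;-1 7 20 0 0 0 0;-1 14 40 0 0 0 0;-1 17 48 0 0 0 0;-1 17 48 0 0 0 0;-1 17 48 0 0 0 0;-1 17 48 0 0 0 0")

```text
t: 23.5
tool_pos: [0.5157, 0.1216, 0.2423]
ee_rot: [-1.332, 1.126, 1.334]
contact_force: [1.3, -0.4, -1.5]
finger_gap: 0.291
```

>>> apply_moves(plan="-1 16 46 0 0 0 0;-1 14 40 0 0 0 0;-1 10 25 0 0 0 0;-1 5 15 0 0 0 0;-1 0 0 0 0 0 0;-1 0 0 -15 0 0 0;-1 0 0 -35 0 0 0;-1 0 0 -35 0 0 0;-1 0 0 -20 0 0 0;-1 0 0 -8 0 0 0;-1 0 0 -2 0 0 0;-1 0 0 0 0 0 0")

```text
t: 25.0
tool_pos: [0.5614, 0.2461, 0.1289]
ee_rot: [-1.333, 1.123, 1.332]
contact_force: [-0.6, -0.7, -0.3]
finger_gap: 0.291
```

>>> apply_moves(plan="-1 0 0 -3 0 0 0;-1 0 0 -1.5 0 0 0;-1 0 0 -1 0 0 0;-1 0 0 0 0 0 0")

```text
t: 25.5
tool_pos: [0.5611, 0.2462, 0.1231]
ee_rot: [-1.333, 1.124, 1.332]
contact_force: [-1.4, 0.3, 3.9]
finger_gap: 0.289
```

>>> apply_moves(plan="-0.2 0 0 0 0 0 0;0.3 0 0 0 0 0 0;0.3 0 0 0 0 0 0;0.3 0 0 0 0 0 0;0.3 0 0 20 0 0 0;0.3 0 0 40 0 0 0;0.3 0 0 40 0 0 0;0.3 -22 -50 0 0 0 0;0.3 -23 -50 0 0 0 0;0.3 -23 -50 0 0 0 0;0.3 -23 -50 0 0 0 0;0.3 -23 -50 0 0 0 0")

```text
t: 27.0
tool_pos: [0.446, -0.0053, 0.2228]
ee_rot: [-1.333, 1.124, 1.332]
contact_force: [1.3, -0.2, 0.7]
finger_gap: 0.655
```

>>> apply_moves(plan="0.3 -13 -28 0 0 0 0;0.3 0 0 -30 0 0 0;0.3 0 0 -40 0 0 0;0.3 0 0 0 0 0 0")

```text
t: 27.5
tool_pos: [0.432, -0.0326, 0.1507]
ee_rot: [-1.331, 1.129, 1.336]
contact_force: [-0.1, -0.2, 1.4]
finger_gap: 0.65
```

Run:
```python
from m import *
shot('wrist','w9');shot('scene','s9');crop('s9',120,100,500,340,2,'s9b')
P=cloud(load('s9'))
for n,x,y,a,b in [('S1',.611,.328,.152,.165),('S3',.561,.246,.152,.165),('o_l',.4337,-.0324,.122,.135),('w',.643,-.285,.03,.05)]:
        q=sel(P,x,y,.04,a,b); print(n, len(q)>3 and circ(q))
```

```text
S1 (0.6107, 0.3269, 0.0134)
S3 (0.5625, 0.2465, 0.0141)
o_l (0.4356, -0.033, 0.0133)
w (0.6429, -0.284, 0.0278)
```

View pics/s9b.png

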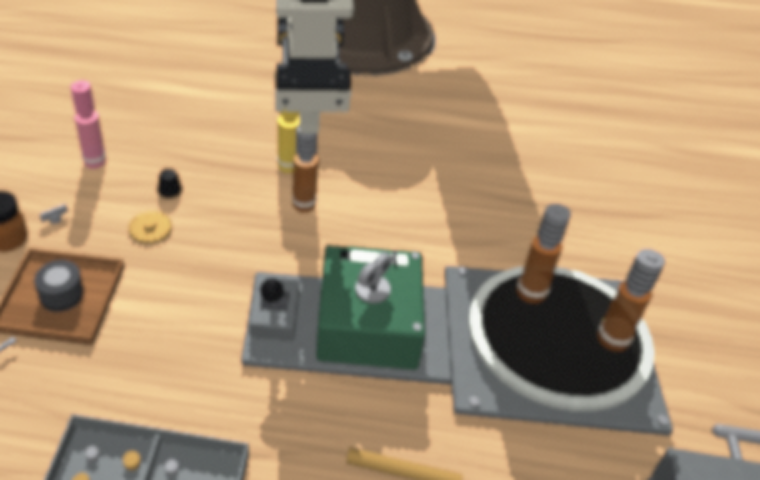

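View pics/w9.png

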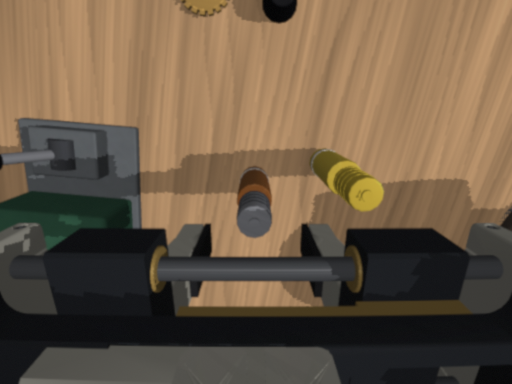

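>>> apply_moves(plan="0.05 2 0 0 0 0 0;0.05 0 0 0 0 0 0;0.05 0 0 -24 0 0 0;0.05 0 0 -20 0 0 0;0.05 0 0 -12 0 0 0;0.05 0 0 -3 0 0 0;0.05 0 0 0 0 0 0;-1 0 0 0 0 0 0;-1 0 0 0 0 0 0;-1 0 0 0 0 0 0;-1 0 0 0 0 0 0", force=25)

```text
t: 28.98
tool_pos: [0.4361, -0.0319, 0.0938]
ee_rot: [-1.333, 1.124, 1.332]
contact_force: [-0.6, -0.5, 3.0]
finger_gap: 0.29
```

>>> apply_moves(plan="-1 0 0 10 0 0 0;-1 0 0 25 0 0 0;-1 0 0 40 0 0 0;-1 0 0 40 0 0 0;-1 0 0 40 0 0 0;-1 0 0 5 0 0 0;-1 20 10 0 0 0 0;-1 35 25 0 0 0 0;-1 40 35 0 0 0 0;-1 40 35 0 0 0 0;-1 35 35 0 0 0 0;-1 25 35 0 0 0 0")

```text
t: 30.48
tool_pos: [0.6323, 0.1445, 0.251]
ee_rot: [-1.332, 1.128, 1.334]
contact_force: [-0.9, 0.0, -1.3]
finger_gap: 0.29
```

>>> apply_moves(plan="-1 15 40 0 0 0 0;-1 9 35 0 0 0 0;-1 1 20 0 0 0 0;-1 0 8 0 0 0 0;-1 0 0 0 0 0 0;-1 0 0 -20 0 0 0;-1 0 0 -40 0 0 0;-1 0 0 -35 0 0 0;-1 0 0 -20 0 0 0;-1 0 0 -8 0 0 0;-1 0 0 -2 0 0 0;-1 0 0 0 0 0 0")

```text
t: 31.98
tool_pos: [0.6565, 0.2461, 0.1297]
ee_rot: [-1.333, 1.123, 1.332]
contact_force: [-0.4, 0.2, -0.6]
finger_gap: 0.287
```

>>> apply_moves(plan="-1 0 0 -3 0 0 0;-1 0 0 -1.5 0 0 0;-1 0 0 -1 0 0 0;-1 0 0 0 0 0 0")

```text
t: 32.48
tool_pos: [0.6561, 0.2462, 0.1239]
ee_rot: [-1.333, 1.124, 1.332]
contact_force: [-2.0, -0.2, 4.1]
finger_gap: 0.294
```

>>> apply_moves(plan="-0.2 0 0 0 0 0 0;0.1 0 0 0 0 0 0;0.1 0 0 0 0 0 0;0.1 0 0 0 0 0 0;0.1 0 0 20 0 0 0;0.1 0 0 40 0 0 0;0.1 0 0 40 0 0 0;0.1 -6 -45 0 0 0 0;0.1 -6 -45 0 0 0 0;0.1 -6 -45 0 0 0 0;0.1 -8 -42 0 0 0 0;0.1 0 0 0 0 0 0")

```text
t: 33.98
tool_pos: [0.6294, 0.0665, 0.2235]
ee_rot: [-1.331, 1.126, 1.33]
contact_force: [0.3, 0.7, -0.3]
finger_gap: 0.548
```

Run:
```python
from m import *
shot('wrist','w10');shot('scene','s10');crop('s10',120,100,500,340,2,'s10b')
P=cloud(load('s10'))
for n,x,y,a,b in [('S1',.611,.328,.152,.165),('S3',.561,.246,.152,.165),('S2',.656,.246,.152,.165),('w',.643,-.285,.03,.05),('ball',.665,-.033,.085,.11)]:
        q=sel(P,x,y,.04,a,b); print(n, len(q)>3 and circ(q))
print(bot.get_state()['joint_positions'])
```

```text
S1 (0.6114, 0.3271, 0.0141)
S3 (0.5625, 0.2454, 0.0129)
S2 (0.6557, 0.2453, 0.0134)
w (0.6448, -0.285, 0.0272)
ball (0.6659, -0.0319, 0.0129)
[ 4.16018655e-01  2.93318248e-01 -8.99010948e-02 -5.01793410e-05
 -1.18699944e+00 -2.48077202e-01]
```

View pics/s10b.png

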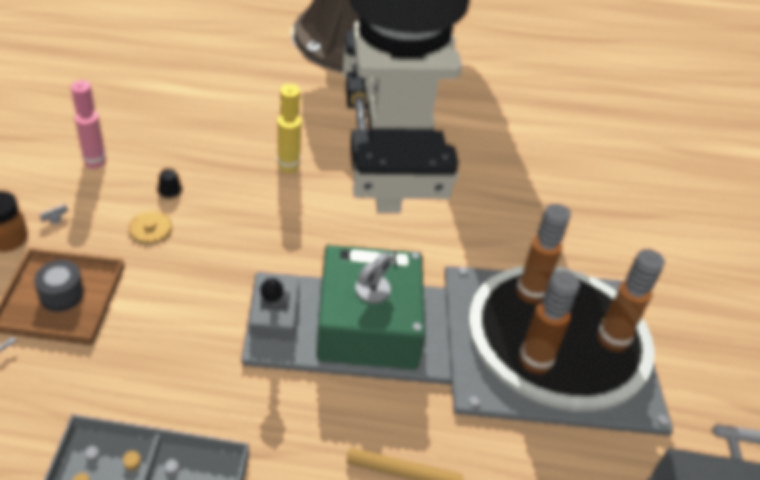

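View pics/w10.png

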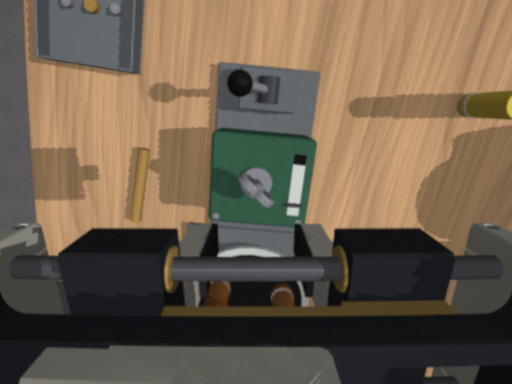

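All three oilers are standing on the platter at (0.611,0.327), (0.562,0.246) and (0.656,0.246), about 50 mm from its centre. The weight and brake are still good. Next I'll line up with the key.

>>> apply_moves(plan="-0.3 1 3 -10 0 0 0.1665;-0.3 0 0 -20 0 0 0.1665;-0.3 0 0 -20 0 0 0.1665;-0.3 0 0 -10 0 0 0.1665;-0.3 0 0 0 0 0 0.1665;-0.3 0 0 0 0 0 0")

```text
t: 34.83
tool_pos: [0.6312, 0.0732, 0.1627]
ee_rot: [-1.898, 0.556, 1.899]
contact_force: [0.5, 0.1, -0.5]
finger_gap: 0.352
```

Run:
```python
from m import *
s=bot.get_state();R=cv2.Rodrigues(s['ee_rot'])[0]; print(s['tool_pos'],np.degrees(np.arctan2(R[1,1],R[0,1])),s['joint_positions'][5])
c=shot('wrist','w11');crop('w11',160,120,360,270,4,'w11b')
P=cloud(c);q=sel(P,.630,.069,.04,.108,.13);print(len(q),circ(q) if len(q) else 0,cv2.minAreaRect((q[:,:2]*1000).astype(np.float32)))
```

```text
[0.63116059 0.07319897 0.16267411] -122.60963721754538 0.5795126395008698
656 (0.6302, 0.0696, 0.0228) ((630.130126953125, 69.55145263671875), (13.214627265930176, 45.12356948852539), 57.83771514892578)
```

View pics/w11b.png

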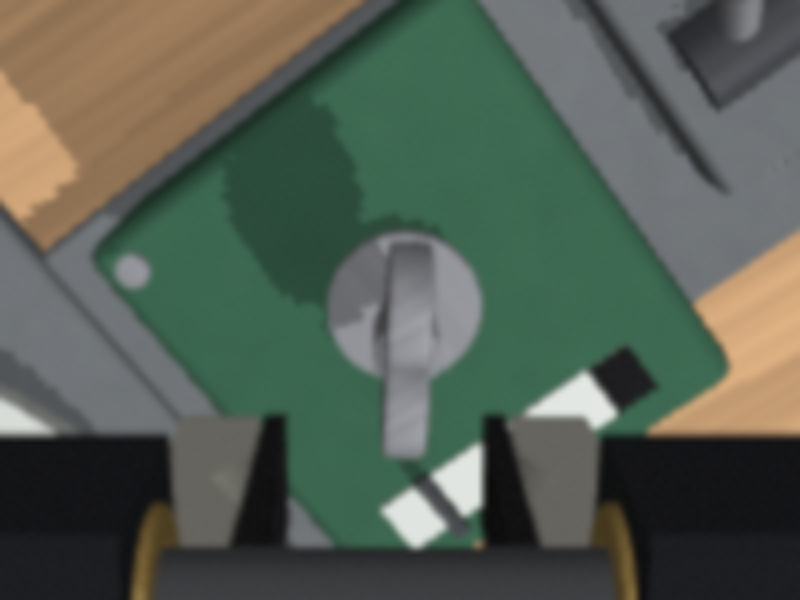

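The wings appear vertical in the wrist view (crop (408,350)), so the jaws are aligned. Correcting the position and gripping.

>>> apply_moves(plan="-0.3 -1 -3.5 0 0 0 0;-0.3 0 0 -30 0 0 0;-0.3 0 0 -25 0 0 0;-0.3 0 0 -14 0 0 0;-0.3 0 0 -4 0 0 0;-0.3 0 0 0 0 0 0;-1 0 0 0 0 0 0;-1 0 0 0 0 0 0;-1 0 0 0 0 0 0", force=40)

```text
t: 36.0
tool_pos: [0.6301, 0.0684, 0.0908]
ee_rot: [-1.899, 0.555, 1.898]
contact_force: [-1.8, -0.9, 3.3]
finger_gap: 0.147
```

>>> apply_moves(plan="-1 0 0 0 0 0 0;-1 0 0 0 0 0 0")

```text
t: 36.25
tool_pos: [0.6301, 0.0685, 0.0907]
ee_rot: [-1.899, 0.555, 1.898]
contact_force: [-2.1, -0.3, 5.1]
finger_gap: 0.152
```

Run:
```python
from m import *
P=cloud(load('w11')); d=P[...,:2]-[.6302,.0696]; a=np.radians(-32.4)
l=d@[np.cos(a),np.sin(a)]; t=d@[-np.sin(a),np.cos(a)]
for t0 in range(-10,11,2):
    print(t0,[ (round(float(np.median(P[...,2][m]))*1000) if m.sum() else None) for l0 in range(-24,25,6) for m in [(abs(l*1000-l0)<2)&(abs(t*1000-t0)<1)]])
s=bot.get_state(); print(s['contact_force'],s['moment'])
```

```text
-10 [75, 75, 79, 201, 173, 178, 79, 75, 270]
-8 [75, 74, None, 79, 79, 79, 79, 75, 270]
-6 [74, None, None, 111, 110, None, None, 75, 270]
-4 [None, 118, 120, 120, 118, 120, 120, 116, 269]
-2 [None, 118, 120, 120, 118, 120, 120, 115, 270]
0 [114, 118, 120, 119, 117, 120, 120, 115, 269]
2 [112, 118, 120, 120, 117, 120, 120, 79, 270]
4 [113, 116, 119, 120, 116, 111, 107, 79, 270]
6 [75, 76, None, 110, 102, 79, 79, 75, 270]
8 [74, 75, 78, 79, 79, 79, 79, 75, 270]
10 [75, 75, 79, 79, 79, 78, 79, 74, 269]
[-2.11557455 -0.2744255   5.08669263] [-0.52563588  0.71687404 -0.00800752]
```

>>> apply_moves(plan="-1 0 0 1 0 0 -0.1;-1 0 0 0 0 0 -0.15;-1 0 0 0 0 0 -0.15;-1 0 0 0 0 0 0")

```text
t: 36.75
tool_pos: [0.6296, 0.068, 0.0908]
ee_rot: [-1.637, 0.862, 1.638]
contact_force: [-0.5, -4.1, -0.7]
finger_gap: 0.148
```

Run:
```python
from h import *
s=bot.get_state(); print(s['contact_force'],s['moment'],s['finger_gap'],s['tool_pos'])
shot('wrist','w12');crop('w12',160,120,360,270,4,'w12b')
```

```text
[-0.53840094 -4.0686441  -0.65843333] [-1.44524339  0.09603639 -0.02415983] 0.14817117454114195 [0.62963925 0.06804289 0.09076536]
```

View pics/w12b.png

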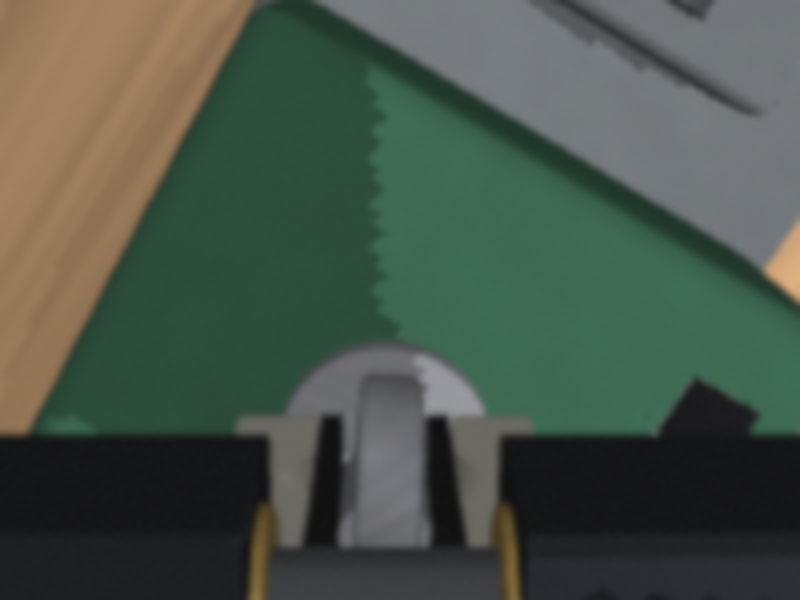

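The key follows the gripper and the wings stay aligned in the wrist view. I'll nudge the tool towards the axis and keep winding.

>>> apply_moves(plan="-1 0.5 1 0 0 0 -0.1;-1 0 0 0 0 0 -0.15;-1 0 0 0 0 0 -0.15;-1 0 0 0 0 0 -0.15;-1 0 0 0 0 0 -0.15;-1 0 0 0 0 0 -0.15;-1 0 0 0 0 0 -0.15;-1 0 0 0 0 0 -0.15;-1 0 0 0 0 0 -0.15;-1 0 0 0 0 0 0")

```text
t: 38.05
tool_pos: [0.6277, 0.0682, 0.0907]
ee_rot: [-0.682, 1.467, 0.683]
contact_force: [-8.8, -6.1, 7.2]
finger_gap: 0.146
```

Run:
```python
from h import *
s=bot.get_state(); print(s['contact_force'],s['moment'],s['finger_gap'],s['tool_pos'],s['joint_positions'][5])
R=cv2.Rodrigues(s['ee_rot'])[0]; print(np.degrees(np.arctan2(R[1,1],R[0,1])))
shot('wrist','w13');crop('w13',160,120,360,270,4,'w13b')
```

```text
[-8.79115941 -6.14382977  7.21992138] [-1.87842887e+00  2.95774525e+00 -1.22498000e-03] 0.14644585077693775 [0.62772619 0.06816176 0.0907025 ] -1.1140698474540676
140.0324100285409
```

View pics/w13b.png

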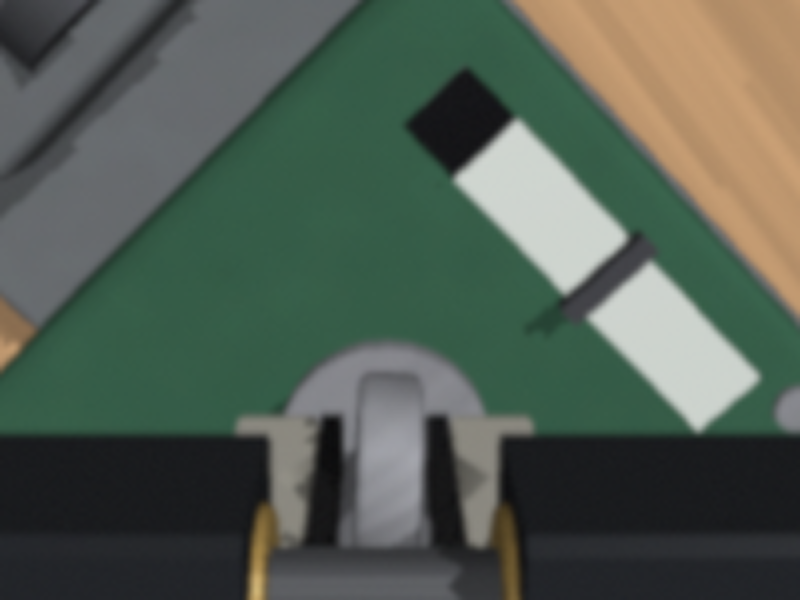

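>>> apply_moves(plan="-0.3 0 0 0 0 0 0;-0.3 0 0 0 0 0 0;-0.3 0 0 0 0 0 0;-0.3 0 0 25 0 0 0;-0.3 0 0 25 0 0 0;-0.3 0 0 5 0 0 0.18;-0.3 0 0 0 0 0 0.18;-0.3 0 0 0 0 0 0.18;-0.3 0 0 0 0 0 0.18;-0.3 0 0 0 0 0 0.18;-0.3 0 0 0 0 0 0.18;-0.3 0 0 0 0 0 0.18")

```text
t: 39.6
tool_pos: [0.6307, 0.0699, 0.146]
ee_rot: [-1.614, 0.884, 1.614]
contact_force: [-0.5, -0.2, -0.2]
finger_gap: 0.355
```

>>> apply_moves(plan="-0.3 0 0 0 0 0 0.18;-0.3 0 0 0 0 0 0.18;-0.3 0 0 0 0 0 0.18;-0.3 0 0 0 0 0 0.18;-0.3 0 0 0 0 0 0.18;-0.3 0 0 0 0 0 0.18;-0.3 0 0 0 0 0 0.18;-0.3 0 0 0 0 0 0.18;-0.3 0 0 0 0 0 0.18;-0.3 0 0 0 0 0 0.18;-0.3 0 0 0 0 0 0.08;-0.3 0 0 0 0 0 0")

```text
t: 41.1
tool_pos: [0.6306, 0.0698, 0.146]
ee_rot: [1.704, 0.792, -1.703]
contact_force: [-0.6, -0.2, -0.1]
finger_gap: 0.354
```

Run:
```python
from m import *
s=bot.get_state(); print(s['tool_pos'],s['joint_positions'][5])
R=cv2.Rodrigues(s['ee_rot'])[0]; print(np.degrees(np.arctan2(R[1,1],R[0,1])))
c=shot('wrist','w14');crop('w14',160,120,360,270,4,'w14b')
P=cloud(c);q=sel(P,.630,.069,.035,.112,.125);print(len(q),circ(q),cv2.minAreaRect((q[:,:2]*1000).astype(np.float32)))
```

```text
[0.63064246 0.06984308 0.14603076] 2.0242683304652562
-40.10863043711484
645 (0.6286, 0.0706, 0.0225) ((629.5031127929688, 69.78856658935547), (44.50802993774414, 8.908090591430664), 48.09424591064453)
```

View pics/w14b.png

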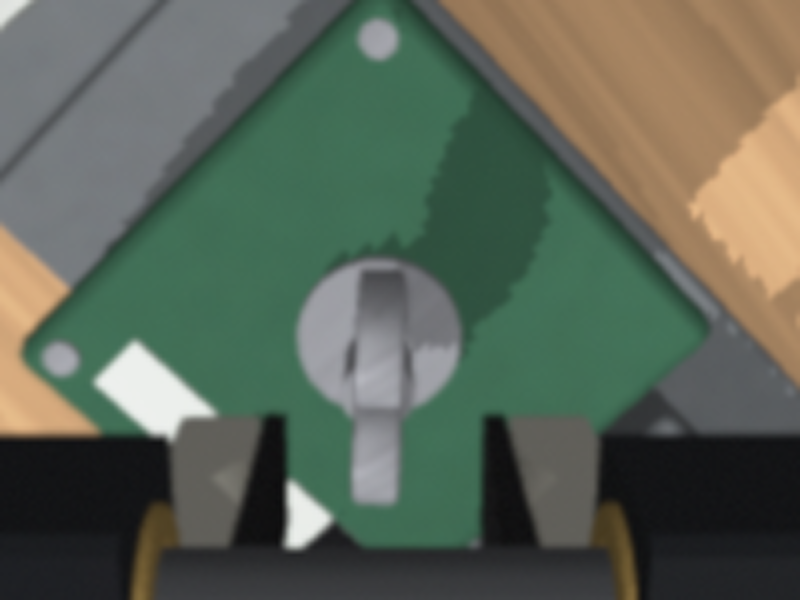

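>>> apply_moves(plan="-0.3 -1.8 -0.8 0 0 0 -0.02;-0.3 0 0 -25 0 0 0;-0.3 0 0 -20 0 0 0;-0.3 0 0 -9 0 0 0;-0.3 0 0 0 0 0 0;-1 0 0 0 0 0 0;-1 0 0 0 0 0 0;-1 0 0 0 0 0 0;-1 0 0 0 0 0 0;-1 0 0 0 0 0 0", force=40)

```text
t: 42.4
tool_pos: [0.6288, 0.0692, 0.0928]
ee_rot: [1.718, 0.778, -1.716]
contact_force: [-3.3, 2.3, 6.2]
finger_gap: 0.149
```

>>> apply_moves(plan="-1 0 0 0 0 0 -0.1;-1 0 0 0 0 0 -0.15;-1 0 0 0 0 0 -0.15;-1 0 0 0 0 0 -0.15;-1 0 0 0 0 0 -0.15;-1 0 0 0 0 0 -0.15;-1 0 0 0 0 0 -0.15;-1 0 0 0 0 0 -0.15;-1 0 0 0 0 0 -0.15;-1 0 0 0 0 0 -0.15;-1 0 0 0 0 0 -0.15;-1 0 0 0 0 0 0")

```text
t: 43.9
tool_pos: [0.6288, 0.0693, 0.0928]
ee_rot: [-1.783, 0.702, 1.782]
contact_force: [-3.7, 1.9, 5.3]
finger_gap: 0.147
```

Run:
```python
from h import *
s=bot.get_state(); print(s['contact_force'],s['moment'],s['finger_gap'],s['tool_pos'],s['joint_positions'][5])
R=cv2.Rodrigues(s['ee_rot'])[0]; print(np.degrees(np.arctan2(R[1,1],R[0,1])))
shot('wrist','w15');crop('w15',160,120,360,270,4,'w15b')
```

```text
[-3.73808323  1.93315463  5.27086511] [1.28597657 1.37620717 0.01110116] 0.14748681687515278 [0.62876427 0.06925295 0.09281244] 0.40227125186476764
-133.03201540277743
```

View pics/w15b.png

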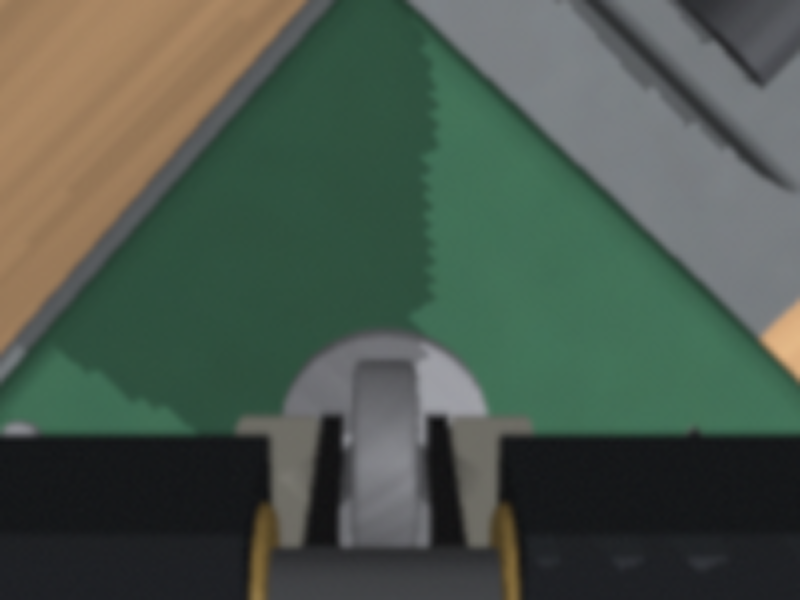

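The key is at about 3.98 rad. I'll re-grip in place, then wind the last part.

>>> apply_moves(plan="-0.6 0 0 0 0 0 0;-0.6 0 0 0 0 0 0;-1 0 0 0 0 0 0;-1 0 0 0 0 0 0;-1 0 0 0 0 0 -0.15;-1 0 0 0 0 0 -0.15;-1 0 0 0 0 0 -0.15;-1 0 0 0 0 0 -0.15;-1 0 0 0 0 0 -0.15;-1 0 0 0 0 0 -0.15;-1 0 0 0 0 0 -0.15;-1 0 0 0 0 0 -0.15")

```text
t: 45.45
tool_pos: [0.6285, 0.0689, 0.0919]
ee_rot: [-0.922, 1.367, 0.923]
contact_force: [-1.1, 1.6, -0.7]
finger_gap: 0.147
```

>>> apply_moves(plan="-1 0 0 0 0 0 -0.1;-1 0 0 0 0 0 -0.08;-1 0 0 0 0 0 -0.06;-1 0 0 0 0 0 -0.04;-1 0 0 0 0 0 0")

```text
t: 46.08
tool_pos: [0.6284, 0.0689, 0.0919]
ee_rot: [-0.712, 1.451, 0.712]
contact_force: [-0.3, 1.3, 0.0]
finger_gap: 0.147
```

Run:
```python
from h import *
s=bot.get_state(); print(s['contact_force'],s['moment'],s['finger_gap'],s['tool_pos'],s['joint_positions'][5],s['joint_efforts'][5])
R=cv2.Rodrigues(s['ee_rot'])[0]; print(np.degrees(np.arctan2(R[1,1],R[0,1])))
shot('wrist','w16');crop('w16',160,120,360,270,4,'w16b')
```

```text
[-0.31850644  1.33311852  0.02234606] [0.8384441  0.16700739 0.06487266] 0.14654347946701107 [0.62842303 0.06890495 0.09189035] -1.0752770833436138 -0.4159864503890276
142.2901746392855
```

View pics/w16b.png

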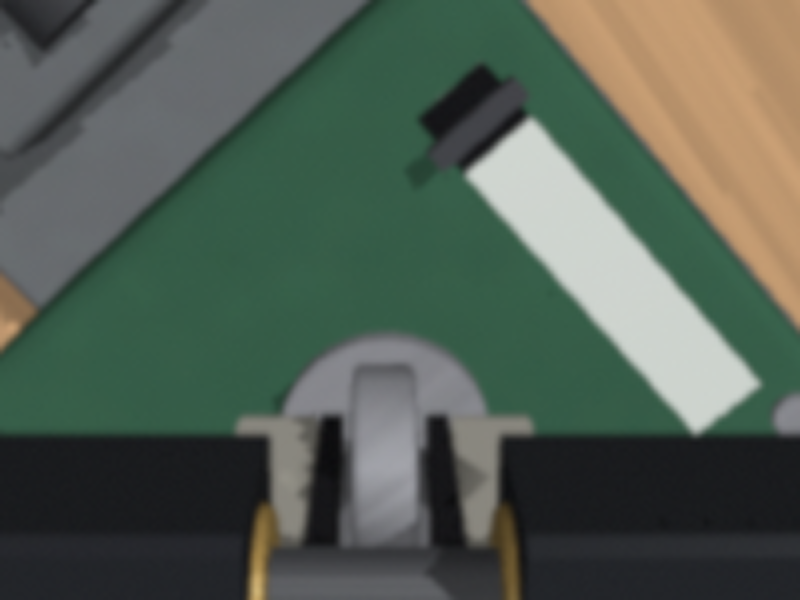

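The pointer is on the black end band at crop (480,125), and the angle works out to about 5.45 rad. One more small push onto the stop.

>>> apply_moves(plan="-1 0 0 0 0 0 -0.04;-1 0 0 0 0 0 -0.04;-1 0 0 0 0 0 -0.03;-1 0 0 0 0 0 0")

```text
t: 46.62
tool_pos: [0.6284, 0.0689, 0.0919]
ee_rot: [-0.627, 1.479, 0.628]
contact_force: [-1.7, 2.8, -0.1]
finger_gap: 0.147
```

Run:
```python
from h import *
s=bot.get_state(); print(s['contact_force'],s['moment'],s['finger_gap'],s['tool_pos'],s['joint_positions'][5],s['joint_efforts'][5])
R=cv2.Rodrigues(s['ee_rot'])[0]; print(np.degrees(np.arctan2(R[1,1],R[0,1])))
```

```text
[-1.69344428  2.80714784 -0.12970464] [1.21599515 0.51544607 0.33990489] 0.14700554518949507 [0.6284242  0.06892469 0.09191572] -1.184979147659692 -0.5739632807672024
136.007895073442
```

The moment about z jumped to 0.34 N m, so the key is on its stop. Releasing and clearing away.

>>> apply_moves(plan="-0.5 0 0 0 0 0 0;-0.5 0 0 0 0 0 0;-0.5 0 0 0 0 0 0;-0.5 0 0 20 0 0 0;-0.5 0 0 40 0 0 0;-0.5 0 0 50 0 0 0;-0.5 0 0 50 0 0 0;-0.5 -40 -30 0 0 0 0;-0.5 -40 -30 0 0 0 0;-0.5 -40 -30 0 0 0 0;-0.5 0 0 0 0 0 0")

```text
t: 48.0
tool_pos: [0.5065, -0.0229, 0.2531]
ee_rot: [-0.626, 1.477, 0.626]
contact_force: [0.6, 1.2, 0.5]
finger_gap: 0.251
```

Run:
```python
from m import *
shot('top','t20');shot('scene','s20');crop('s20',0,0,512,384,1.5,'s20b');crop('t20',180,130,260,190,10,'t20b')
for t in('t20','s20'):
  P=cloud(load(t))
  for n,x,y,a,b in [('S1',.611,.328,.152,.165),('S3',.561,.246,.152,.165),('S2',.656,.246,.152,.165),('w',.643,-.285,.03,.05),('ball',.665,-.033,.085,.11),('key',.63,.0696,.108,.125)]:
        q=sel(P,x,y,.04,a,b); print(t,n, len(q)>3 and circ(q), len(q)>3 and n=='key' and cv2.minAreaRect((q[:,:2]*1000).astype(np.float32)))
```

```text
t20 S1 (0.6113, 0.3255, 0.0134) False
t20 S3 False False
t20 S2 (0.6563, 0.2437, 0.0131) False
t20 w (0.6182, -0.2671, 0.023) False
t20 ball False False
t20 key False False
s20 S1 (0.6114, 0.3274, 0.0139) False
s20 S3 (0.5614, 0.2469, 0.014) False
s20 S2 (0.6563, 0.2451, 0.0131) False
s20 w (0.62, -0.2664, 0.0252) False
s20 ball (0.6656, -0.0324, 0.0125) False
s20 key (0.6315, 0.0694, 0.0226) ((631.5676879882812, 69.30335998535156), (44.801177978515625, 12.399137496948242), 50.08545684814453)
```

View pics/s20b.png

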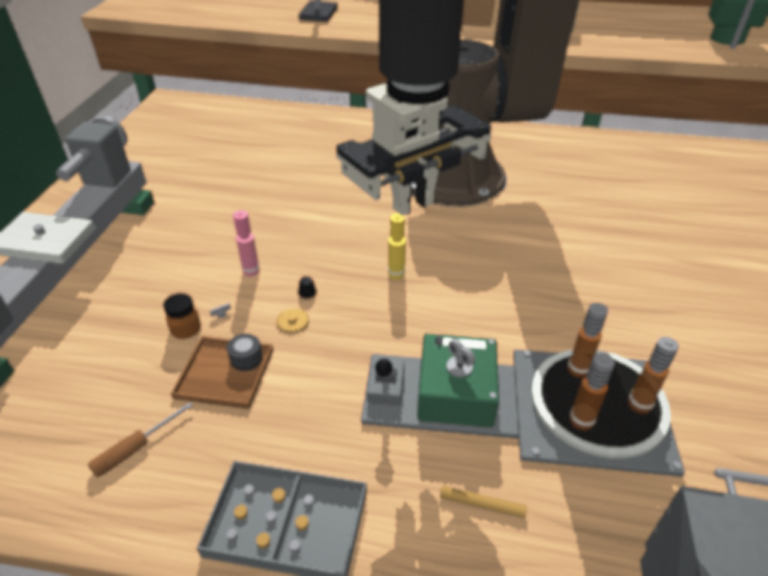

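View pics/t20b.png

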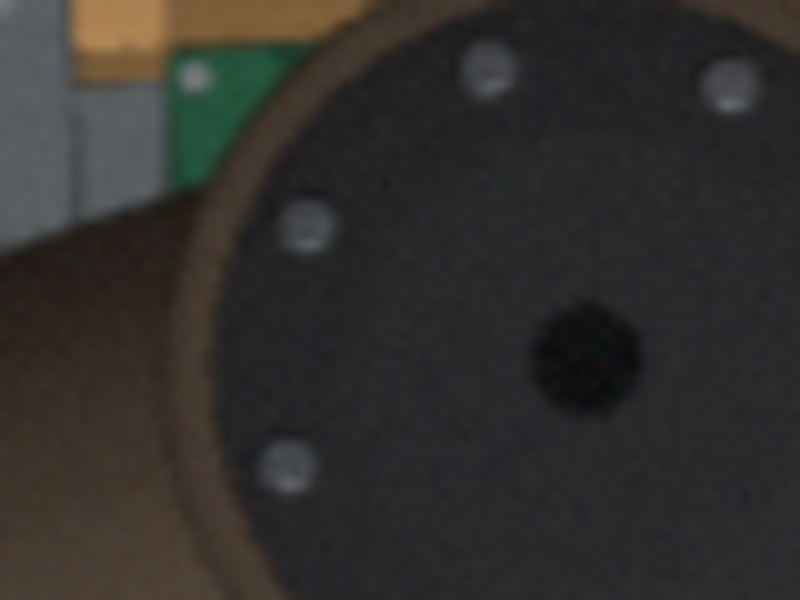

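The weight has been knocked towards the tray's near-left corner, now at scene pixel (245,350). I'll measure it.

Run:
```python
from m import *
for t in('t20','s20'):
  P=cloud(load(t)); q=sel(P,.613,-.262,.045,.025,.075)
  top=q[q[:,2]>q[:,2].max()-.012]
  A=np.c_[top[:,:2]-top[:,:2].mean(0),np.ones(len(top))]; k=np.linalg.lstsq(A,top[:,2],rcond=None)[0]
  print(t,len(q),circ(q),circ(top),'top z',np.percentile(top[:,2],[5,50,95]).round(4),'slope',k.round(3))
crop('s20',105,210,195,280,8,'s20w');crop('t20',310,120,380,180,10,'t20w')
c=load('s20'); print([ (proj(c,[.6417,-.288,.014])-[105,210])*8])
```

```text
t20 281 (0.6127, -0.2633, 0.0265) (0.6124, -0.2638, 0.0263) top z [0.0357 0.0388 0.0419] slope [-0.003 -0.006  0.039]
s20 353 (0.6141, -0.262, 0.0265) (0.6141, -0.262, 0.0265) top z [0.0321 0.0379 0.04  ] slope [-0.061 -0.032  0.037]
[array([351.97336968, 274.38223831])]
```

View pics/s20w.png

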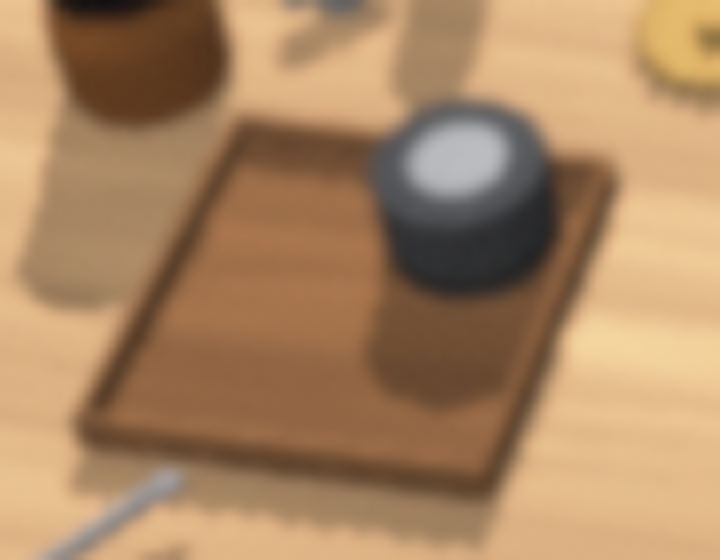

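View pics/t20w.png

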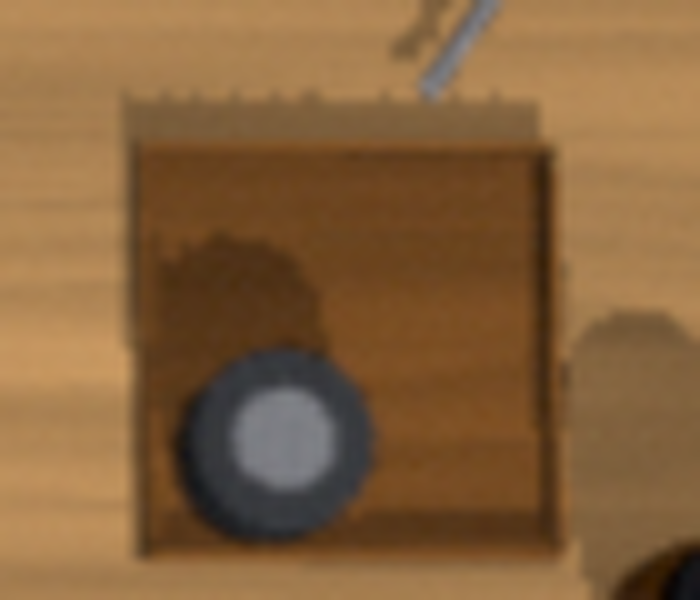

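The weight is still flat in the tray: its top is level at 38 mm and its centre is about 38 mm from the tray centre, within the 50 mm limit. I'll leave it there. The key measures about 5.49 rad, the brake is over, the oilers are upright, and the arm is clear. Handing in.

Run:
```python
from plant import bot
print(bot.sign_off())
```

```text
the job is handed in; nothing more can be done
None
```

I did all four steps in order and handed the job in at about 48 s; the hand-in gives no verdict. My last camera checks met every end condition I could measure.

- **Brake:** I pushed the lever to its stop with closed fingers. The ball was last seen at (0.666, −0.032), which is the set end of its swing.
- **Weight:** I laid it flat in the tray close to the centre. While I was winding the key it was knocked towards a corner. It is still flat, with its top level at 38 mm and its centre about 38 mm from the tray centre (limit 50 mm), so I left it there.
- **Oilers:** There were three amber ones on the bench, and I left the pink and yellow look-alikes alone. All three stand upright and free on the platter, at about 50 to 55 mm from its centre (limit 80 mm).
- **Key:** I wound it in three grips until it met the stop, where the moment about its axis jumped to 0.34 N m. From the wing angle it is at about 5.49 rad after release. I saw the pointer on the black end band just before the last push, but did not look at it again afterwards.

**Disagreements:** The gripper closed to 13 mm on the key, not 9 mm, because the pads met the thicker centre boss; the key still turned with the fingers. The two cameras differed by about 2 to 4 mm on some points. I didn't measure the jar, wheel, loupe and nut again, but in the last picture they look unmoved.

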